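Zero the white grinder's dial and come back three clicks

ROBOT

A 7-joint arm with a two-finger parallel gripper is mounted at the origin on the work surface. World frame = base frame: x ahead of the robot, y to its left, z up, the work surface at z = 0. Lengths are in m, angles in rad, forces in N, time in s.
With the tool pointing down it reaches from about 0.425 to 0.875 m from the base axis. Payload 4.7 kg.
Tool frame: the origin (TCP) lies midway between the tips of the shut fingers; the grasp point (between the pads) lies 19 mm behind it; x points along the fingers, z is the direction in which the jaws open and shut, and the axes are right-handed (so a half turn about x gives the same grasp; the last joint's range is limited). The gripper opens to 87 mm and grips with 3 to 60 N. Pads are 19 mm wide; open, the fingers measure 117 mm over their backs; the gripper's body (75 mm by 190 mm) begins 51 mm behind the grasp point.
Start: joints at [1.177, 0.321, -0.07, 1.45, 0.023, 1.371, -0.057], TCP at [0.258, -0.597, 0.223] pointing down, gripper open.
Joint ranges: [-2.86, 2.86], [-0.3, 2.09], [-1.38, 1.24], [0.06, 2.45], [-1.56, 4.7], [0.09, 2.05], [-2.69, 2.69]. Speed limits (rad/s): [2.57, 2.57, 3.14, 3.14, 3.14, 3.14, 3.14].

INTERFACE

Orientations are given as a rotation vector (axis times angle).
In Python, from bench import ctrl gives the robot as it stands.
- The arm moves only by the shell command python3 -m pendant 'ROWS' [OPENING] [FORCE]. ROWS is JSON, a list of rows, each an object with "travel": the shift along the tool's x, y, z in m, a list of three; "twist": the turn about the tool's x in rad. In form: [{"travel": [x, y, z], "twist": twist}, ...]. A call has 1 to 10 rows; each row is the pose to reach, as a shift and turn from the pose measured when the call began, along the tool's axes at that moment; what a row does not reach only later rows make up. A row lasts 1/8 s, in which the tool goes at most 62.5 mm and 10.7 degrees, less where a joint would pass 70% of its speed; a pose out of reach is approached as far as the arm can. A call with a gripper value outside its range is refused whole. OPENING is the opening, from -1 (shut) to 1 (fully open), so that 0 is half open, set as the call begins (- or left out, the last holds). The fingers move at their own pace and stop on an object; FORCE is the grip in N (left out, the last holds). Time passes only in rows, so rows that repeat a pose let the fingers close. It gives the time, the measured TCP pose, the force and the opening at its end, in the units of the state.
- ctrl.get_state(): the state, without advancing time (a new reading comes with each control period).
- ctrl.get_image(name): name is "scene" or "top"; returns the picture (420x560x3 uint8, red, green, blue); there is no depth.
- ctrl.camera_model(name): a dict with "K" (3x3 intrinsics, pixels), "rvec" (rotation vector, rad) and "tvec" (3), from world to camera coordinates, as OpenCV has them. Camera axes: x right, y down, z forward; pixel columns grow to the right and rows downward; lengths in m; the calibration is good to about 2 mm. A picture is of the moment at which its call begins. camera_model takes no time and is no camera call.
- ctrl.close_job(): hands the job in, once; it reports no verdict.
The state is a dict: "time": time; "joint_positions": joint angles; "qd": joint speeds; "joint_torque": joint torques, N m; "position": TCP position; "tool_rot": TCP orientation; "ft_force": force on the tool from outside, world axes, zero at the start; "torque": the same for the moment, N m; "grip_width": opening from 0.0 (shut) to 1.0 (fully open).
Only numpy, scipy, OpenCV 4.12 (cv2) and the standard library are available. Lean on these libraries where they do the work, as an engineer would, in place of code of your own. Each camera call takes 0.05 s, during which the arm holds its last target.

TASK

Re-zero the white coffee grinder: turn the dial on its top clockwise all the way to its fine stop (pointer at the red mark), then turn it back anticlockwise exactly three clicks and let go. Leave the black grinder's dial as it is and do not knock over the stack of paper cups.

Things in the scene. Friction and masses are not known exactly. Their poses are not given: they have to be found in the camera images.
- white_grinder_dial (a joint): grind dial on the white grinder (the right one), rad: 0 at the fine stop (fully clockwise from above, pointer at the red mark), growing anticlockwise to 2.51 at the coarse stop. A click every 0.419 rad (24 deg), marked by a black tick on the deck; three clicks = 1.257. Let go between clicks it snaps to the nearest; about 0.05 N m turns it. Starts one or two clicks from the fine stop.
- white_grinder_grip (a point): on the upright axis of that dial, 30 mm above the deck (deck at z 0.200), turning with it; z up, x along the grip bar to its pointer end (white line). Steel disc 68 mm wide, 10 thick on the deck; on it a black bar 56 long, 14 wide, 10 to 44 above the deck. A lid 60 wide, 40 high stands 133 mm from the axis. Grinder fixed, 240 x 130, 200 high.
- black_grinder_pointer (a point): pointer end of the dial on the black grinder, a fixed bystander of the same shape and size: on top of its grip bar's end, 28 mm out from the dial's axis, 44 mm above its deck (z 0.244); x points from the axis out along the bar, z up. Must not be turned. The two grinders may stand either way round.
- cup_stack: loose bystander: stack of brown paper cups, upside down, 93 mm wide at the foot, 142 mm high, standing on the counter at the outer side of one of the grinders; origin at the centre of its underside, z up. Also about, not listed: a steel milk jug (100 mm high) between grinders and robot, and a tamper (85 mm high) on the other side.

How it is judged:
On the way:
1. the white grinder's dial is turned clockwise to its fine stop (value of joint white_grinder_dial below 0.1 rad), for 0.1 s.
At the end, for the whole second after the job is handed in: After the dial has been at its fine stop (within 0.1 rad), the white grinder's dial rests on the third click from the stop (1.257 rad, within 0.175 rad) (value of joint white_grinder_dial between 1.082 and 1.432 rad and velocity of joint white_grinder_dial between -0.1 and 0.1 rad/s); the robot touches nothing.
It fails at once if the black grinder's dial is turned (its pointer moves more than 6 mm) (distance of black_grinder_pointer from where it was at the start of the episode above 0.006 m).
It fails at once if the cup stack is tipped over (angle between cup_stack's own z axis and vertical above 0.6 rad).
It also fails if it takes over 38 s, if anything falls off the work surface, if the arm or the gripper's body presses on something with over 40 N, if the wrist force passes 120 N, or if a joint passes its speed limit or range.

## Working session

There is one attempt and no reset: what is moved stays moved. The work goes in short steps, Python scripts to look and compute and a shell command to move; the robot and the scene stay as the last step left them, time stands still between calls to the robot, and variables do not carry over. Pictures are saved under pics/ and viewed, and the job is handed in when it is done.

```bash
mkdir -p pics; python3 - <<'E'
from bench import ctrl
import cv2,numpy as np
for n in("scene","top"):
    cv2.imwrite(f"pics/{n}0.png",ctrl.get_image(n)[:,:,::-1])
    m=ctrl.camera_model(n);R=cv2.Rodrigues(np.array(m["rvec"],float))[0]
    print(n,np.round(m["K"],1).tolist(),(-R.T@np.array(m["tvec"])).round(3),R.round(2).tolist())
s=ctrl.get_state();print(s["time"],s["position"],s["tool_rot"],cv2.Rodrigues(np.array(s["tool_rot"],float))[0].round(3),s["grip_width"])
E
```

```text
scene [[521.5, 0.0, 269.9], [0.0, 521.5, 205.4], [0.0, 0.0, 1.0]] [1.178 1.077 1.06 ] [[-0.86, 0.51, 0.02], [0.28, 0.51, -0.81], [-0.42, -0.69, -0.58]]
top [[459.9, 0.0, 289.6], [0.0, 459.9, 210.3], [0.0, 0.0, 1.0]] [ 0.386 -0.012  1.474] [[-0.0, -1.0, -0.01], [-0.99, 0.01, -0.12], [0.12, 0.01, -0.99]]
0.1 [ 0.25754747 -0.59623839  0.22152864] [ 0.90467606  1.37655537 -0.90318533] [[-0.001  0.918  0.397]
 [ 0.002  0.397 -0.918]
 [-1.    -0.    -0.002]] 0.9989355488051569
```

View pics/scene0.png

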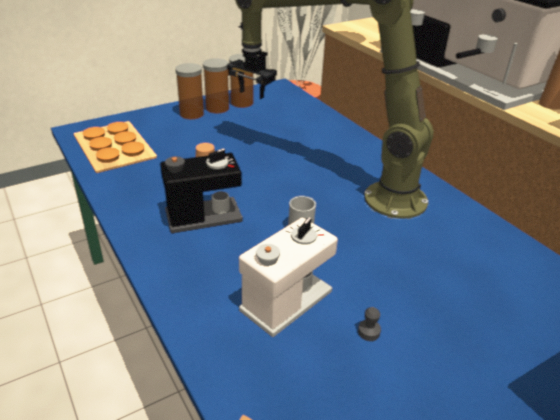

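View pics/top0.png

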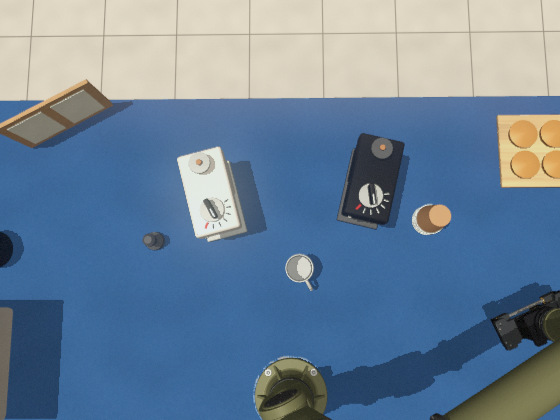

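The white grinder is on the left of the top view, with its dial near (212,209). The black grinder's dial is at (371,195), the cups at (432,218) and the jug at (300,268). I'll zoom in on the white dial.

```bash
cat > h.py <<'E'
import cv2,numpy as np
from bench import ctrl
def ray(n,u,v,z):
    m=ctrl.camera_model(n);R=cv2.Rodrigues(np.array(m["rvec"],float))[0];t=np.array(m["tvec"],float)
    K=np.array(m["K"]);d=R.T@np.linalg.solve(K,[u,v,1.]);c=-R.T@t
    return (c+d*(z-c[2])/d[2])
def proj(n,p):
    m=ctrl.camera_model(n)
    return cv2.projectPoints(np.array([p],float),np.array(m["rvec"],float),np.array(m["tvec"],float),np.array(m["K"],float),None)[0].ravel()
E
python3 - <<'E'
import cv2,numpy as np
from h import *
a=cv2.imread("pics/top0.png");b=cv2.imread("pics/scene0.png")
A=cv2.resize(a[140:245,170:255],None,fx=7,fy=7,interpolation=cv2.INTER_CUBIC)[:, :]
A=cv2.resize(a[180:245,175:255],(800,650)[:2],interpolation=cv2.INTER_CUBIC)[:600]
cv2.imwrite("pics/t0z.png",A)
cv2.imwrite("pics/s0z.png",cv2.resize(b[215:275,235:345],(770,420),interpolation=cv2.INTER_CUBIC))
# white deck mask
hsv=cv2.cvtColor(a,cv2.COLOR_BGR2HSV)
m=((hsv[...,2]>190)&(hsv[...,1]<60)).astype(np.uint8);m[:140]=0;m[250:]=0;m[:,:165]=0;m[:,260:]=0
m=cv2.morphologyEx(m,cv2.MORPH_CLOSE,np.ones((15,15)))
c=max(cv2.findContours(m,0,2)[0],key=cv2.contourArea)
for p in cv2.boxPoints(cv2.minAreaRect(c)): print(p,ray("top",*p,.2).round(3))
# black bar in dial
g=cv2.cvtColor(a,cv2.COLOR_BGR2GRAY)
k=(g<75).astype(np.uint8);k[:195]=0;k[222:]=0;k[:,:198]=0;k[:,226:]=0
n,l,st,ce=cv2.connectedComponentsWithStats(k);print(st,ce)
red=(hsv[...,1]>120)&((hsv[...,0]<8)|(hsv[...,0]>172))
red[:,:190]=0;red[:,240:]=0;red[:180]=0;red[245:]=0
v,u=np.nonzero(red);print("red",u.mean(),v.mean(),ray("top",u.mean(),v.mean(),.2))
E
```

```text
[176.06052 156.58548] [0.701 0.323 0.2  ]
[224.16943 145.03934] [0.734 0.186 0.2  ]
[244.94705 231.6127 ] [0.486 0.125 0.2  ]
[196.83813 243.15884] [0.455 0.259 0.2  ]
[[     0      0    560    420 235200]] [[279.5 209.5]]
red 206.4 225.0 [0.50555463 0.23297607 0.2       ]
```

View pics/t0z.png

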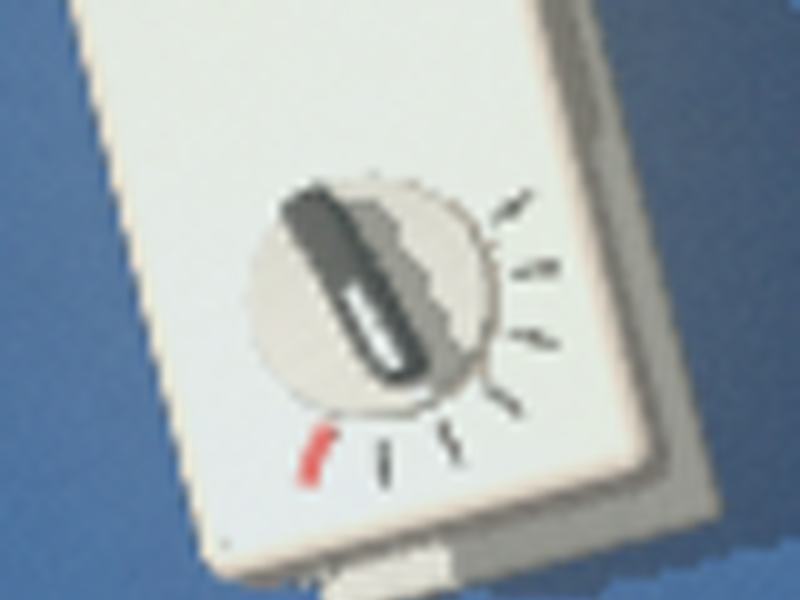

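View pics/s0z.png

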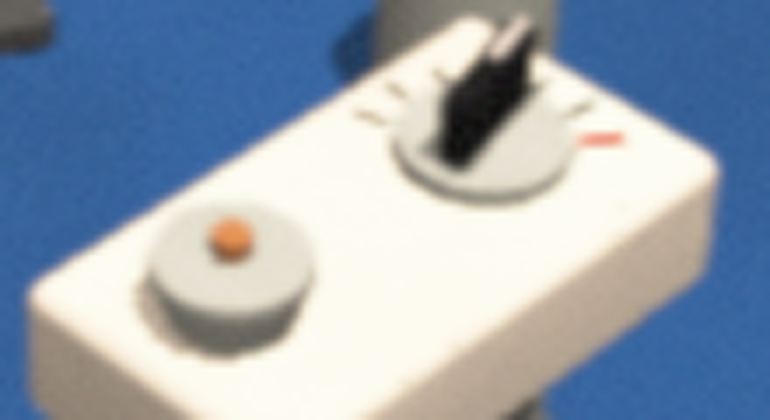

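```bash
python3 - <<'E'
from h import *
f=lambda x,y:(175+x/10-.45,180+y/10-.45)
d=ray("top",*f(372,297),.21);print("disc",d)
a=ray("top",*f(305,190),.244);b=ray("top",*f(403,381),.244);print(a,b,(a+b)/2,np.linalg.norm(b-a))
print("bar ang",np.arctan2(*(b-a)[[1,0]]))
c=(d[:2]+(a+b)[:2]/2)/2;print(c)
for n,p in dict(red=(318,455),t1=(384,465),t2=(452,443),t3=(504,400),t4=(535,338),t5=(537,268),t6=(513,207)).items():
    q=ray("top",*f(*p),.2);print(n,np.arctan2(*(q[:2]-c)[::-1]),np.linalg.norm(q[:2]-c))
# lid
print("lid",ray("top",201.5,161.5,.24))
print("sceneproj",proj("scene",[*c,.244]),proj("scene",[*c,.21]))
E
```

```text
disc [0.54841604 0.21695154 0.21      ]
[0.57338605 0.22945199 0.244     ] [0.52117904 0.20204942 0.244     ] [0.54728255 0.21575071 0.244     ] 0.05896161655006413
bar ang -2.658237429617966
[0.54784929 0.21635112]
red 2.7653890803983057 0.0456243865468988
t1 -3.1040330455794773 0.04536678511286582
t2 -2.6590191210245377 0.044357721261834765
t3 -2.234646327887247 0.04436235444365014
t4 -1.7967284753662394 0.044523865830185
t5 -1.3513572440154709 0.044792626993577035
t6 -0.936687677989946 0.04565058409440951
lid [0.67693066 0.24186814 0.24      ]
sceneproj [305.41976943 223.34545158] [304.65012937 233.68731334]
```

```bash
python3 -m pendant '[{"travel":[-0.06,0,0],"twist":0},{"travel":[-0.12,0,0],"twist":0},{"travel":[-0.16,0.03,-0.02],"twist":0},{"travel":[-0.16,0.08,-0.045],"twist":0},{"travel":[-0.16,0.13,-0.07],"twist":0},{"travel":[-0.16,0.18,-0.1],"twist":0},{"travel":[-0.16,0.23,-0.125],"twist":0},{"travel":[-0.16,0.274,-0.15],"twist":0},{"travel":[-0.16,0.274,-0.15],"twist":0}]' 1 20
python3 -m pendant '[{"travel":[0,0.03,-0.05],"twist":0},{"travel":[0,0.06,-0.09],"twist":0},{"travel":[0,0.09,-0.14],"twist":0},{"travel":[0,0.12,-0.18],"twist":0},{"travel":[0,0.15,-0.23],"twist":0},{"travel":[0,0.18,-0.28],"twist":0},{"travel":[0,0.21,-0.32],"twist":0},{"travel":[0,0.24,-0.37],"twist":0},{"travel":[0,0.27,-0.42],"twist":0},{"travel":[0,0.30,-0.465],"twist":0}]'
cat > rel.py <<'E'
from h import *
import sys
s=ctrl.get_state();R=cv2.Rodrigues(np.array(s["tool_rot"],float))[0];p=np.array(s["position"])
T=np.array([.548,.216,float(sys.argv[1])])
print(s["time"],p.round(4),"q",np.round(s["joint_positions"],2),"F",np.round(s["ft_force"],1),np.round(s["torque"],2),"w",s["grip_width"])
print("travel",(R.T@(T-p)).round(4),"jaw ang",np.arctan2(R[1,2],R[0,2]).round(3),"tilt",R[:,0].round(3))
E
python3 rel.py .3
```

```text
time: 1.23
position: [0.4531, -0.3449, 0.3817]
tool_rot: [0.899, 1.38, -0.894]
ft_force: [0.5, -0.3, 0.7]
grip_width: 1.003
time: 2.48
position: [0.5391, 0.2025, 0.3836]
tool_rot: [0.9, 1.379, -0.895]
ft_force: [1.2, 0.7, 0.6]
grip_width: 1.003
2.475 [0.5391 0.2025 0.3836] q [ 0.24  0.2  -0.76  1.34  0.14  1.66 -1.66] F [1.2 0.7 0.6] [ 0.   -0.04 -0.03] w 1.0028792946186433
travel [ 0.0836  0.0135 -0.0085] jaw ang -1.155 tilt [ 0.     0.003 -1.   ]
```

The wrist joint would run close to its limit with this grasp, so I'm flipping to the equivalent half-turn grasp for more margin.

```bash
python3 -m pendant '[{"travel":[0,0.013,-0.008],"twist":-0.18},{"travel":[0,0.013,-0.008],"twist":-0.36},{"travel":[0,0.013,-0.008],"twist":-0.54},{"travel":[0,0.013,-0.008],"twist":-0.72},{"travel":[0,0.013,-0.008],"twist":-0.9},{"travel":[0,0.013,-0.008],"twist":-1.08},{"travel":[0,0.013,-0.008],"twist":-1.26},{"travel":[0,0.013,-0.008],"twist":-1.44},{"travel":[0,0.013,-0.008],"twist":-1.6},{"travel":[0,0.013,-0.008],"twist":-1.6}]'
python3 -m pendant '[{"travel":[0,0,0],"twist":-0.18},{"travel":[0,0,0],"twist":-0.36},{"travel":[0,0,0],"twist":-0.54},{"travel":[0,0,0],"twist":-0.72},{"travel":[0,0,0],"twist":-0.9},{"travel":[0,0,0],"twist":-1.08},{"travel":[0,0,0],"twist":-1.26},{"travel":[0,0,0],"twist":-1.44},{"travel":[0,0,0],"twist":-1.6},{"travel":[0,0,0],"twist":-1.6}]'
python3 rel.py .219; python3 -c "
from h import *
cv2.imwrite('pics/t1.png',ctrl.get_image('top')[:,:,::-1])
cv2.imwrite('pics/s1.png',cv2.resize(ctrl.get_image('scene')[130:330,180:400,::-1],(770,600)))"
```

```text
time: 3.72
position: [0.5482, 0.2138, 0.3831]
tool_rot: [-0.345, 1.543, 0.348]
ft_force: [-0.8, 0.0, -1.1]
grip_width: 0.999
time: 4.97
position: [0.5485, 0.2132, 0.3827]
tool_rot: [-1.541, 0.95, 1.545]
ft_force: [-0.4, -0.1, -0.3]
grip_width: 1.0
4.975 [0.5485 0.2132 0.3827] q [ 0.51  0.39 -1.27  1.3   0.38  1.71  1.35] F [-0.4 -0.1 -0.3] [ 0.17 -0.09 -0.01] w 1.0001643922940358
travel [ 0.1637 -0.0008  0.0023] jaw ang 2.037 tilt [-0.001  0.002 -1.   ]
```

View pics/s1.png

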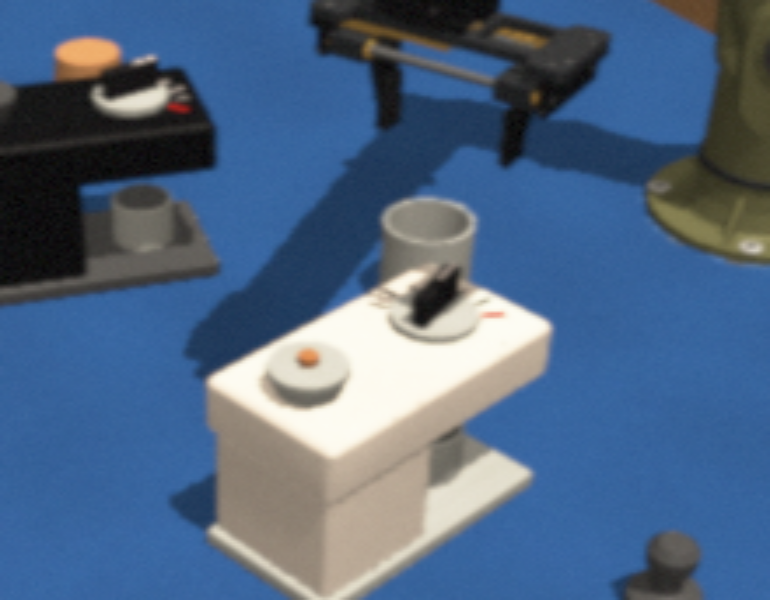

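The gripper hangs over the white dial with the bar between the fingers, and the dial hasn't moved. Next: descend and grip.

```bash
python3 -m pendant '[{"travel":[0.05,0,0.002],"twist":0},{"travel":[0.1,0,0.002],"twist":0},{"travel":[0.13,0,0.002],"twist":0},{"travel":[0.15,0,0.002],"twist":0},{"travel":[0.162,0,0.002],"twist":0},{"travel":[0.163,0,0.002],"twist":0}]'
python3 rel.py .219; python3 -c "
from h import *
cv2.imwrite('pics/s2.png',cv2.resize(ctrl.get_image('scene')[150:300,220:400,::-1],(720,600)))"
```

```text
time: 5.82
position: [0.5475, 0.2156, 0.2199]
tool_rot: [-1.541, 0.95, 1.544]
ft_force: [-0.3, 0.5, 0.4]
grip_width: 1.001
5.825 [0.5475 0.2156 0.2199] q [ 0.54  0.45 -1.24  1.58  0.42  1.42  1.3 ] F [-0.3  0.5  0.4] [ 0.12 -0.12  0.01] w 1.0006259792512537
travel [ 0.0009 -0.0007  0.0002] jaw ang 2.036 tilt [-0.001  0.002 -1.   ]
```

View pics/s2.png

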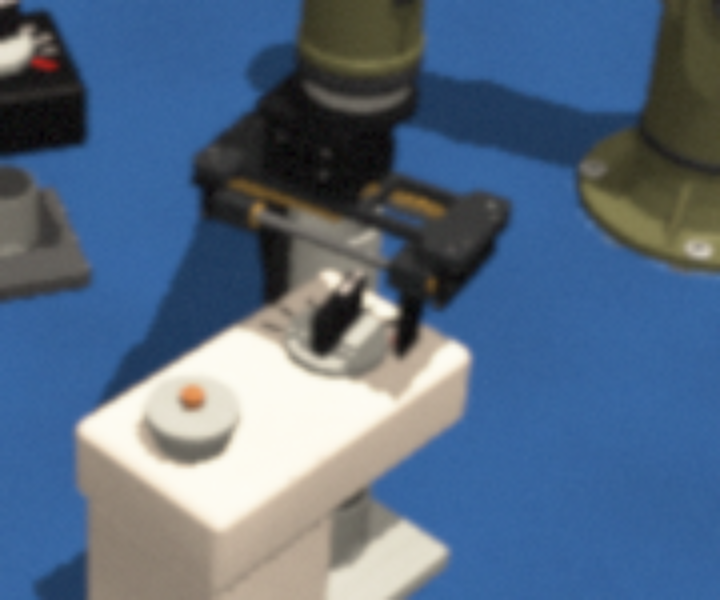

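The fingers straddle the bar symmetrically. Closing gently.

```bash
python3 -m pendant '[{"travel":[0,0,0],"twist":0},{"travel":[0,0,0],"twist":0},{"travel":[0,0,0],"twist":0},{"travel":[0,0,0],"twist":0},{"travel":[0,0,0],"twist":0},{"travel":[0,0,0],"twist":0}]' -1 15
python3 rel.py .219
```

```text
time: 6.62
position: [0.5477, 0.2158, 0.2203]
tool_rot: [-1.541, 0.949, 1.544]
ft_force: [0.7, -0.6, -0.5]
grip_width: 0.402
6.625 [0.5477 0.2158 0.2203] q [ 0.54  0.45 -1.24  1.58  0.42  1.42  1.3 ] F [ 0.7 -0.6 -0.5] [ 0.16 -0.13  0.02] w 0.402255884755727
travel [ 0.0013 -0.0004  0.    ] jaw ang 2.036 tilt [ 0.     0.003 -1.   ]
```

Still closing: the opening is 0.40 and a 14 mm bar should give 0.16.

```bash
python3 -m pendant '[{"travel":[0,0,0],"twist":0},{"travel":[0,0,0],"twist":0},{"travel":[0,0,0],"twist":0},{"travel":[0,0,0],"twist":0},{"travel":[0,0,0],"twist":0}]' -1 15
python3 rel.py .219
```

```text
time: 7.25
position: [0.548, 0.2147, 0.2203]
tool_rot: [-1.542, 0.951, 1.543]
ft_force: [0.0, -5.2, 2.1]
grip_width: 0.159
7.25 [0.548  0.2147 0.2203] q [ 0.54  0.45 -1.24  1.58  0.42  1.42  1.3 ] F [ 0.  -5.2  2.1] [-0.95 -0.21  0.02] w 0.15930538245302572
travel [ 0.0013 -0.0006  0.0011] jaw ang 2.036 tilt [ 0.     0.001 -1.   ]
```

The bar is gripped (0.159 × 87 = 13.9 mm). Turning clockwise to the stop.

```bash
python3 -m pendant '[{"travel":[0,0,0],"twist":0.12},{"travel":[0,0,0],"twist":0.24},{"travel":[0,0,0],"twist":0.36},{"travel":[0,0,0],"twist":0.48},{"travel":[0,0,0],"twist":0.6},{"travel":[0,0,0],"twist":0.7},{"travel":[0,0,0],"twist":0.78},{"travel":[0,0,0],"twist":0.82},{"travel":[0,0,0],"twist":0.84},{"travel":[0,0,0],"twist":0.84}]' -1 15
python3 rel.py .219
```

```text
time: 8.5
position: [0.548, 0.2155, 0.2203]
tool_rot: [-0.928, 1.361, 0.931]
ft_force: [0.7, 0.3, -1.2]
grip_width: 0.159
8.5 [0.548  0.2155 0.2203] q [ 0.44  0.36 -1.07  1.59  0.32  1.38  0.54] F [ 0.7  0.3 -1.2] [ 0.21 -0.43  0.37] w 0.15917814885839773
travel [0.0013 0.0002 0.0005] jaw ang 1.197 tilt [ 0.001  0.002 -1.   ]
```

```bash
python3 -m pendant '[{"travel":[0,0,0],"twist":0.03},{"travel":[0,0,0],"twist":0.06},{"travel":[0,0,0],"twist":0.06},{"travel":[0,0,0],"twist":0.06}]' -1 15
python3 rel.py .219;  python3 -c "
from h import *
cv2.imwrite('pics/s3.png',cv2.resize(ctrl.get_image('scene')[190:265,250:350,::-1],(800,600)))
cv2.imwrite('pics/t3.png',cv2.resize(ctrl.get_image('top')[180:245,175:255,::-1],(720,585)))"
```

```text
time: 9.0
position: [0.5477, 0.2156, 0.2203]
tool_rot: [-0.883, 1.382, 0.886]
ft_force: [-0.0, -0.2, 0.3]
grip_width: 0.172
9.0 [0.5477 0.2156 0.2203] q [ 0.43  0.36 -1.05  1.59  0.31  1.38  0.48] F [-0.  -0.2  0.3] [0.   0.02 0.31] w 0.1723345689656944
travel [ 0.0013 -0.0001  0.0005] jaw ang 1.137 tilt [ 0.     0.002 -1.   ]
```

View pics/s3.png

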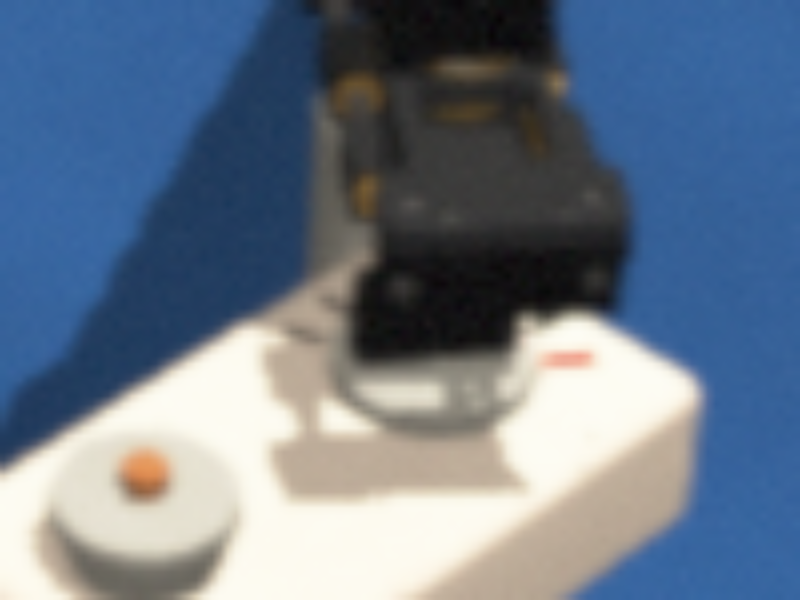

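The picture shows the fingers closed on the bar. The pads have been forced 1 mm wider at a steady 0.3 N m, so the dial is on its stop at a jaw angle of about 1.20. Now I'll turn back about 1.257, to a jaw angle of about 2.455, in two parts to watch joint 3.

```bash
python3 -m pendant '[{"travel":[0,0,0],"twist":-0.12},{"travel":[0,0,0],"twist":-0.24},{"travel":[0,0,0],"twist":-0.36},{"travel":[0,0,0],"twist":-0.48},{"travel":[0,0,0],"twist":-0.6},{"travel":[0,0,0],"twist":-0.72},{"travel":[0,0,0],"twist":-0.84},{"travel":[0,0,0],"twist":-0.9},{"travel":[0,0,0],"twist":-0.9}]' -1 15
python3 rel.py .219
```

```text
time: 10.22
position: [0.5479, 0.2146, 0.2203]
tool_rot: [-1.541, 0.952, 1.543]
ft_force: [-1.8, -4.0, 2.7]
grip_width: 0.167
10.225 [0.5479 0.2146 0.2203] q [ 0.54  0.44 -1.23  1.58  0.42  1.42  1.3 ] F [-1.8 -4.   2.7] [-0.56  0.18  0.05] w 0.16730723665868574
travel [ 0.0013 -0.0008  0.0012] jaw ang 2.035 tilt [-0.001  0.001 -1.   ]
```

```bash
python3 -m pendant '[{"travel":[0,0,0],"twist":-0.1},{"travel":[0,0,0],"twist":-0.2},{"travel":[0,0,0],"twist":-0.3},{"travel":[0,0,0],"twist":-0.38},{"travel":[0,0,0],"twist":-0.42},{"travel":[0,0,0],"twist":-0.42},{"travel":[0,0,0],"twist":-0.42}]' -1 15
python3 rel.py .219
```

```text
time: 11.1
position: [0.5481, 0.2141, 0.2203]
tool_rot: [-1.823, 0.653, 1.823]
ft_force: [0.5, -3.4, 1.2]
grip_width: 0.16
11.1 [0.5481 0.2141 0.2203] q [ 0.57  0.49 -1.3   1.58  0.47  1.44  1.69] F [ 0.5 -3.4  1.2] [-0.57 -0.14  0.01] w 0.1602168111645021
travel [ 0.0013 -0.0013  0.0013] jaw ang 2.454 tilt [-0.  0. -1.]
```

Jaw angle 2.454 with almost no residual torque. Releasing.

```bash
python3 -m pendant '[{"travel":[0,0,0],"twist":0},{"travel":[0,0,0],"twist":0},{"travel":[0,0,0],"twist":0},{"travel":[0,0,0],"twist":0},{"travel":[0,0,0],"twist":0},{"travel":[0,0,0],"twist":0},{"travel":[0,0,0],"twist":0},{"travel":[0,0,0],"twist":0}]' 1
python3 rel.py .219;
```

```text
time: 12.1
position: [0.5482, 0.2142, 0.2203]
tool_rot: [-1.823, 0.653, 1.823]
ft_force: [0.1, 0.3, 0.3]
grip_width: 0.961
12.1 [0.5482 0.2142 0.2203] q [ 0.57  0.49 -1.3   1.58  0.47  1.44  1.69] F [0.1 0.3 0.3] [ 0.11 -0.09  0.07] w 0.9605174396041679
travel [ 0.0013 -0.0013  0.0013] jaw ang 2.454 tilt [-0.  0. -1.]
```

```bash
python3 -m pendant '[{"travel":[-0.03,0,0],"twist":0},{"travel":[-0.08,0,0],"twist":0},{"travel":[-0.13,0,0],"twist":0},{"travel":[-0.17,0.02,-0.01],"twist":0},{"travel":[-0.17,0.07,-0.04],"twist":0},{"travel":[-0.17,0.12,-0.07],"twist":0},{"travel":[-0.17,0.17,-0.1],"twist":0},{"travel":[-0.17,0.22,-0.13],"twist":0},{"travel":[-0.17,0.26,-0.15],"twist":0},{"travel":[-0.17,0.26,-0.15],"twist":0}]'
python3 rel.py .219;  python3 -c "
from h import *
t=ctrl.get_image('top')[:,:,::-1]
cv2.imwrite('pics/t4.png',t)
cv2.imwrite('pics/t4z.png',cv2.resize(t[180:240,175:255],(800,600),interpolation=cv2.INTER_CUBIC))
cv2.imwrite('pics/s4.png',ctrl.get_image('scene')[:,:,::-1])"
```

```text
time: 13.35
position: [0.498, -0.0875, 0.3899]
tool_rot: [-1.817, 0.662, 1.818]
ft_force: [0.2, 1.2, 0.5]
grip_width: 1.005
13.35 [ 0.498  -0.0875  0.3899] q [ 1.39  0.06 -1.31  1.47  0.06  1.66  2.53] F [0.2 1.2 0.5] [ 0.18 -0.07  0.02] w 1.0045670889626153
travel [ 0.1705 -0.2649  0.1567] jaw ang 2.444 tilt [-0.001 -0.001 -1.   ]
```

View pics/t4.png

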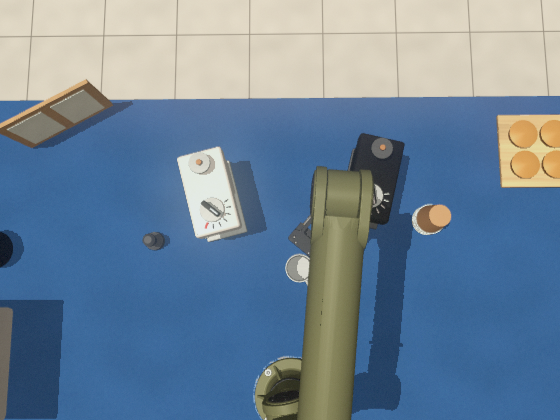

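View pics/t4z.png

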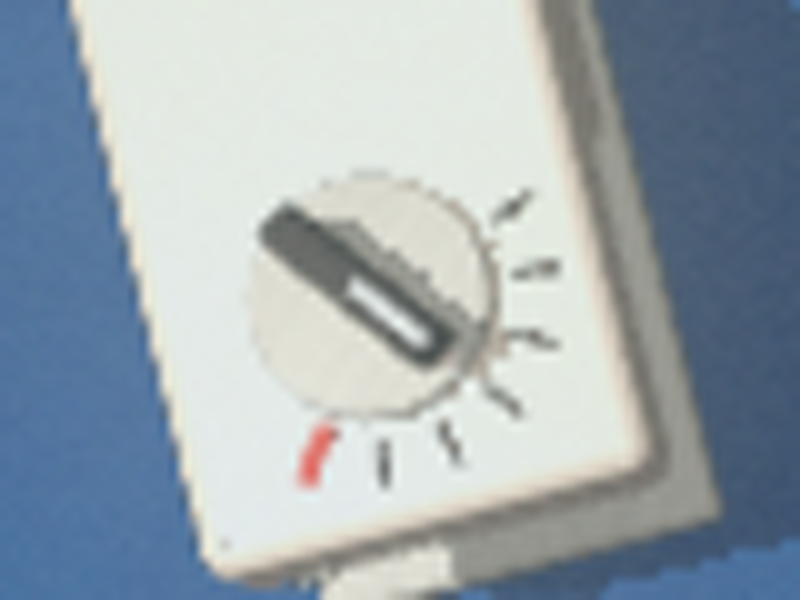

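View pics/s4.png

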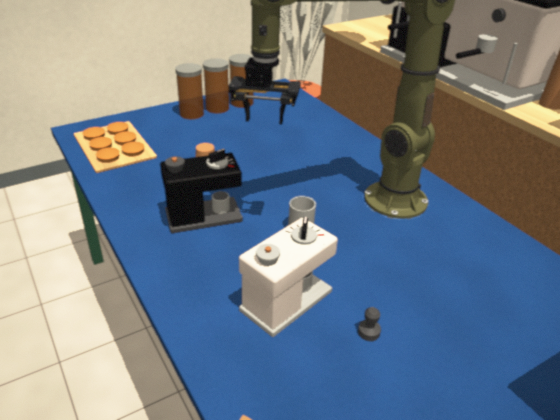

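The pointer in the zoom (bar from (275,220) to (440,350)) aims at the third black tick from the red mark. The cups at (432,218), the black grinder and the jug are where they were. I'll check the numbers, then hand in.

```bash
python3 - <<'E'
from h import *
f=lambda x,y:(175+x/10-.45,180+y/10-.45)
a=ray("top",*f(273,219),.244);b=ray("top",*f(438,351),.244)
print("bar ang",np.arctan2(*(b-a)[[1,0]]),"t3 -2.235, target",-2.658+.419)
s=ctrl.get_state();print(np.abs(s["qd"]).max(),s["time"])
ctrl.close_job()
E
```

```text
bar ang -2.2459072045846957 t3 -2.235, target -2.239
0.03698198201836015 13.45
the job is handed in; nothing more can be done
```

I re-zeroed the white grinder's dial and handed the job in at 13.45 s, well under the 38 s limit. The hand-in gives no verdict.

- **What I did:** I gripped the dial's bar and turned it clockwise from its second click to the fine stop. I then turned it back anticlockwise 1.257 rad (three clicks), let go and moved the arm clear.
- **Fine stop:** It was confirmed by feel and by turn angle, since the gripper hid the pointer. The arm met a steady 0.3 N m of resistance and the bar was pushed slightly askew in the pads.
- **Final dial position:** The last picture puts the bar at −2.246 rad. The third tick measures −2.235 rad and one click from the measured starting position is −2.239 rad, so the dial is within about 0.01 rad of the third click.
- **Bystanders:** The cups stand upright where they were, and the jug and tamper look unmoved. The arm hid part of the black grinder's dial in the last top view. It looked unchanged in the scene view, but I did not measure it. No tool force reading between moves was above about 6 N.

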